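# Pressure cooker valve check on a video call

## Task

Check the pressure cooker's valves before it is used: first draw the black sprung indicator knob on its lid straight up until the second ring on its stem just shows above the collar, keep it there for a full second, then let go so that it springs home. Then lift the steel regulator weight off its vent pipe and show it to the colleague on the video call: hold it in the air 15 cm straight out from the phone's front lens, centred on the lens and square to it, with the open bore in its underside looking into the lens. Finish while still holding the weight there, motionless, and leave the phone and the other things where they stand.

Things in the scene. Friction and masses are not known exactly. Their poses are not given: they have to be found in the camera images.
- cooker: closed steel pressure cooker, fixed, 229 mm wide; flat lid top 124 mm above the worktop. Origin: centre of its underside, z up. Long black double handle along its -x, reaching 289 mm from the centre; small helper handle at +x, reaching 155 mm. On the lid: the sprung indicator at x = 0, y = +40 mm; the vent pipe with the regulator weight at x = 0, y = -40 mm.
- indicator (a joint): how far the sprung indicator has been drawn straight up out of its collar (m): 0 at rest, 0.008 when the first dark ring on the stem has just cleared the collar, 0.016 when the second has, 0.026 at its stop. The spring pulls it back: 2 N at rest, 6 N at 0.016 m.
- indicator_head (a point): centre of the indicator's round black knob (20 mm in diameter, 20 mm tall), moving with it; at rest 149 mm above the worktop. The steel collar below is 18 mm in diameter, stands 12 mm high on the lid, and its top is 13 mm under this point at rest.
- weight: loose steel regulator weight: a plain cylinder 32 mm in diameter, 40 mm tall, grooved near its rounded top, about 110 g. Origin: centre of its underside = mouth of its bore (11 mm wide, 26 mm deep); z points from mouth to top. At the start upright over the vent pipe (8 mm thick, reaching 20 mm up the bore), its underside on a seat (29 mm wide, 6 mm high) 130 mm above the worktop.
- lens (a point): front lens of the phone, a small dark dot in the middle of the screen face 8 mm from the phone's upper end; about 117 mm above the worktop. Its z axis points straight out of the screen along the line of sight (50 degrees above the level); x points up along the phone, y across it.
- phone_stand: phone (150 x 73 x 9 mm) lying back at 40 degrees above the level on a low aluminium stand, loose, 0.5 kg. Origin at the centre of the stand's underside (foot 135 x 76 mm); the screen faces the stand's -x and upward; top of the phone 121 mm above the worktop.
- timer: bystander: round wind-up kitchen timer, 65 mm in diameter, 54 mm tall; origin at the centre of its underside
- garlic: bystander: garlic bulb, 60 mm in diameter, 59 mm tall; origin at the centre of its underside
- salt_shaker: bystander: glass and metal salt shaker, 44 mm in diameter, 90 mm tall; origin at the centre of its underside

How it is judged (in metres and radians):
On the way, in this order (a step that is already met when the one before it is completed fails the run):
1. the indicator is drawn up to its second ring (13 to 20 mm) by the fingers and kept there 0.6 s (value of joint indicator between 0.013 and 0.02 m and contact force between the fingers and indicator above 0.5 N), for 0.6 s.
2. the indicator is let go and has sprung home (value of joint indicator below 0.002 m and contact force between the fingers and indicator below 0.1 N), for 0.2 s.
At the end, for the whole second after the job is handed in: The fingers hold the weight in the air, touching nothing else and at rest, the mouth of its bore 125 to 175 mm in front of the lens along its line of sight and within 20 mm of that line both ways, its axis within 0.2 rad of the line and the bore towards the lens; the indicator is home (under 2 mm) (z of weight in the frame of lens between 0.125 and 0.175 m and x of weight in the frame of lens between -0.02 and 0.02 m and y of weight in the frame of lens between -0.02 and 0.02 m and angle between the z axis of weight and the z axis of lens, either way round below 0.2 rad and angle between weight's own z axis and vertical below 1.2 rad and contact force between the fingers and weight above 1 N and contact force between weight and cooker below 0.1 N and contact force between weight and phone_stand below 0.1 N and linear speed of weight below 0.02 m/s and angular speed of weight below 0.2 rad/s and value of joint indicator below 0.002 m); the arm keeps its last pose, push and grip.
It fails at once if the phone is shoved (more than 15 mm) (distance of phone_stand from where it was at the start of the episode above 0.015 m).
It fails at once if the timer is disturbed (more than 30 mm) (distance of timer from where it was at the start of the episode above 0.03 m).
It fails at once if the garlic is disturbed (more than 30 mm) (distance of garlic from where it was at the start of the episode above 0.03 m).
It fails at once if the salt shaker is disturbed (more than 30 mm) (distance of salt_shaker from where it was at the start of the episode above 0.03 m).
It also fails if it takes over 51 s, if anything falls off the work surface, if the arm or the gripper's body presses on something with over 40 N, if the wrist force passes 120 N, or if a joint passes its speed limit or range.

## Robot

A 6-joint arm with a two-finger parallel gripper is mounted at the origin on a cart in front of the work surface, level with it; the furniture and walls round the work are solid. World frame = base frame: x ahead of the robot, y to its left, z up, the work surface at z = 0. Lengths are in mm, angles in rad, forces in N, time in s.
With the tool pointing down it reaches from about 350 to 875 mm from the base axis. Payload 4.2 kg.
Tool frame: the origin (TCP) lies on the mounting face of the last link; the fingertips stand 173 mm ahead of it and the grasp point (between the pads) lies grip_point_offset ahead of it (grip_point_offset is the distance from the TCP to the grasp point, in mm); z points along the fingers, y is the line along which they close (so a half turn about z gives the same grasp; the last joint's range is limited). The gripper opens to 85 mm and grips with 20 to 120 N. Pads are 22 mm wide; open, the fingers measure 114 mm over their backs; the gripper's body (76 mm by 85 mm) begins 54 mm behind the grasp point. The pads swing forward as they close: fully open they stand 13 mm farther back than shut.
Start: joints at [-0.942, 0.385, 0.008, 0, -1.194, -0.259], TCP at [225.907, -582.723, 404.712] pointing down, gripper open.
Joint ranges: [-3.14, 3.14], [-1.21, 2.06], [-1.07, 1.41], [-3.16, 2.05], [-2.99, -0.16], [-3.1, 3.1]. Speed limits (rad/s): [2.79, 2.79, 3.14, 3.14, 3.14, 3.14].

## Interface

Orientations are given as a unit quaternion [x, y, z, w].
In Python, from bench import read_state, get_image, job_done, recognise, place_of, grip_point_offset gives the robot as it stands. The module is installed in compiled form; this text tells all that it offers.
- The arm moves only by the tool carry_out, never from a script. Its arguments are lists of equal length, an entry for each row: "slide": the shift along the tool's x, y, z in m, a list of three; "roll": the turn about the tool's z in degrees; "claw": the finger opening in m, from 0 to 0.0854. A call has 1 to 8 rows; each row is the pose to reach, as a shift and turn from the pose commanded when the call began, along the tool's axes at that moment; what a row does not reach only later rows make up. A row lasts 1/8 s, in which the tool goes at most 62.5 mm and 10.7 degrees, less where a joint would pass 70% of its speed; a pose out of reach is approached as far as the arm can. A call with a gripper value outside its range is refused whole. The fingers move at their own pace and stop on an object; the grip force is fixed at half the most. Time passes only in rows, so rows that repeat a pose let the fingers close. It gives the time, the measured TCP pose, the force, the opening and the grip force at its end, in the units of the state.
- read_state(): the state, without advancing time (a new reading comes with each control period).
- get_image(name): name is "scene" or "top" or "wrist"; returns a dict with "img" (400x640x3 uint8, red, green, blue), "z_map" (400x640 float32, mm along the optical axis (not along the pixel's ray), 0 where there is no reading), "mtx" (3x3 intrinsics, pixels), "world_from_camera" (4x4, takes a point from camera to world coordinates); the wrist camera has in their place "T_tool_cam" (4x4, takes a point from camera to tool coordinates, whose origin is the TCP and whose axes are the flange's). Camera axes: x right, y up, looking along -z (the intrinsics and any distortion apply to the point x, -y, -z); pixel columns grow to the right and rows downward; lengths in mm; the calibration is good to about 2 mm. A picture is of the moment at which its call begins: read the wrist's pose just before it.
- job_done(): hands the job in; it is judged then, once.
Trained networks look in a picture, given as the dict that the camera call returned (one of the last four; its "shot" number tells which), for a name from the list of things; names that differ only in an ending like _2 or _b are one class to them, and where a whole thing is asked for, a point or a joint stands for the part that bears it (a point fixed in the world has none). Each returns a list of dicts, best first, with "conf" (0 to 1); they miss things now and then, are a little off and sometimes report something else, mostly with a low value. They report only what shows in the picture. A call takes as long as a camera call.
- recognise(picture, thing): "at" ([column, row] in pixels, amid what is visible of it).
- place_of(picture, thing): "at" ([column, row] in pixels: a listed point, or the origin of a listed thing).
The state is a dict: "clock": time; "joints": joint angles; "joint_vel": joint speeds; "joint_efforts": joint torques, N m; "position": TCP position; "ee_rot": TCP orientation; "contact_force": force on the tool from outside, world axes, zero at the start; "wrist_torque": the same for the moment, N m; "gripper_width": finger opening in mm; "grasp_force": force on a finger pad.
Only numpy, scipy, OpenCV 4.12 (cv2) and the standard library are available. Lean on these libraries where they do the work, as an engineer would, in place of code of your own. Each camera call takes 0.05 s, during which the arm holds its last target. There are 200 camera calls.

## Working session

There is one attempt and no reset: what is moved stays moved. The work goes in short steps, Python scripts to look and compute and a tool call to move; the robot and the scene stay as the last step left them, time stands still between calls to the robot, and variables do not carry over. Pictures are saved under pics/ and viewed, at most 10 in all, crops included, and the job is handed in when it is done.

Besides the shell and the picture viewer there is one more tool, called after "Emit:" by a JSON object that holds its "fn" and its "kwargs", one argument or row to a line. carry_out: Moves the arm, as the interface text tells. Its arguments: {"type":"object","properties":{"slide":{"type":"array"},"roll":{"type":"array"},"claw":{"type":"array"}},"required":["slide","roll","claw"]}

```bash
mkdir -p pics
cat > h.py <<'E'
import numpy as np, cv2
from bench import *
from scipy.spatial.transform import Rotation as R
def cam_T(p,st=None):
    if "world_from_camera" in p: return np.array(p["world_from_camera"])
    T=np.eye(4);T[:3,:3]=R.from_quat(st["ee_rot"]).as_matrix();T[:3,3]=st["position"]
    return T@np.array(p["T_tool_cam"])
def ray(p,at,st=None):
    K=np.array(p["mtx"]);T=cam_T(p,st)
    d=np.array([(at[0]-K[0,2])/K[0,0],-(at[1]-K[1,2])/K[1,1],-1.])
    return T[:3,3],T[:3,:3]@d
def at_z(p,at,z,st=None):
    o,d=ray(p,at,st);return o+d*(z-o[2])/d[2]
def depth(p,at,st=None):
    o,d=ray(p,at,st);c,r=int(round(at[0])),int(round(at[1]))
    w=p["z_map"][max(r-2,0):r+3,max(c-2,0):c+3];w=w[w>0]
    return o+d*np.median(w) if len(w) else None
def save(p,n): cv2.imwrite(f"pics/{n}.png",cv2.cvtColor(p["img"],cv2.COLOR_RGB2BGR))
E
python3 - <<'E'
from h import *
np.set_printoptions(precision=1,suppress=True)
st=read_state();print(st["position"],st["ee_rot"],st["gripper_width"],grip_point_offset if not callable(grip_point_offset) else grip_point_offset())
Z=dict(cooker=0,indicator_head=149,weight=130,lens=117,phone_stand=0,timer=0,garlic=0,salt_shaker=0)
for n in("scene","top"):
    p=get_image(n);save(p,n);print(n,[k for k in p if k not in("img","z_map")],p["world_from_camera"][:3,3])
    for t,z in Z.items():
        print(t)
        for r in place_of(p,t)[:2]:print("  place",np.array(r["at"]),round(r["conf"],2),at_z(p,r["at"],z),depth(p,r["at"]))
E
```

```text
[ 225.9 -582.6  403.6] [-0.2  1.   0.  -0. ] 85.44528619203777 154.70000000000002
scene ['mtx', 'world_from_camera', 'shot'] [-28.4 721.4 931.6]
cooker
  place [351.1 212.6] 0.71 [ 506.6 -174.1    0. ] [442.3 -66.6 111.8]
indicator_head
  place [354.8 173.3] 0.62 [ 505.4 -184.   149. ] [ 506.7 -186.2  147.1]
  place [354.6 185.5] 0.46 [ 475.  -134.5  149. ] [ 469.2 -124.5  158.1]
weight
  place [351.4 175.8] 0.54 [ 520.2 -189.6  130. ] [ 513.4 -178.4  139.9]
lens
  place [206.6 254.4] 0.55 [653.6 277.1 117. ] [652.4 277.9 118.4]
phone_stand
  place [236.5 286.5] 0.9 [599.4 249.2   0. ] [596.2 251.6   4.8]
timer
  place [314.6 306.8] 0.64 [389.7 182.8   0. ] [376.4 199.9  29.7]
garlic
  place [328.2 177.9] 0.52 [ 669.1 -281.7    0. ] [ 579.5 -152.9  119.7]
salt_shaker
  place [381.5 183.3] 0.44 [ 501.7 -359.4    0. ] [ 435.2 -223.8  116.9]
top ['mtx', 'world_from_camera', 'shot'] [ 372.3  -44.5 1147.2]
cooker
  place [367.1 222.8] 0.75 [ 492.6 -154.9    0. ] [ 479.7 -143.   123.2]
indicator_head
  place [358.9 226.3] 0.56 [ 469. -121.  149.] [ 468.4 -120.5  154.9]
weight
  place [244.1 260.6] 0.39 [392.4 154.1 130. ] [394.  170.1  47.9]
lens
  place [200.  160.8] 0.77 [643.7 272.  117. ] [645.4 274.  110.6]
  place [443.2 215.6] 0.66 [ 495.2 -328.7  117. ] [ 501.9 -344.    61.6]
phone_stand
  place [224.  182.5] 0.91 [611.1 238.8   0. ] [599.5 225.1  55.4]
timer
  place [244.9 258.5] 0.75 [400.5 177.3   0. ] [399.4 168.2  47.5]
garlic
  place [407.7 161.5] 0.74 [ 661.5 -272.2    0. ] [ 650.9 -263.8   42.2]
  place [440.3 216.5] 0.35 [ 506.9 -353.     0. ] [ 501.4 -340.4   46.8]
salt_shaker
  place [441.8 214.2] 0.5 [ 513.1 -357.4    0. ] [ 505.7 -341.1   59.9]
```

```bash
python3 -c "
import cv2
a=cv2.imread('pics/scene.png')[130:330,170:450];b=cv2.imread('pics/top.png')[110:310,170:470]
cv2.imwrite('pics/s2.png',cv2.resize(a,None,fx=2.8,fy=2.8));cv2.imwrite('pics/t2.png',cv2.resize(b,None,fx=2.6,fy=2.6))"
```

```text
(no output)
```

View pics/s2.png

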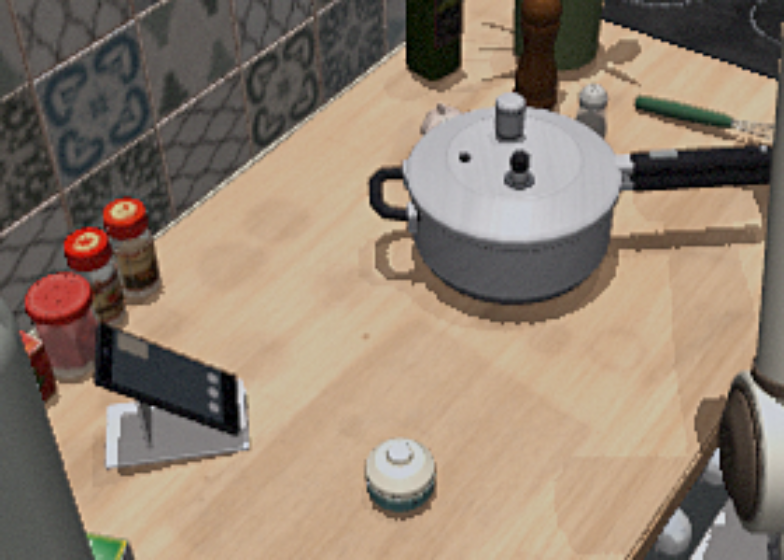

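View pics/t2.png

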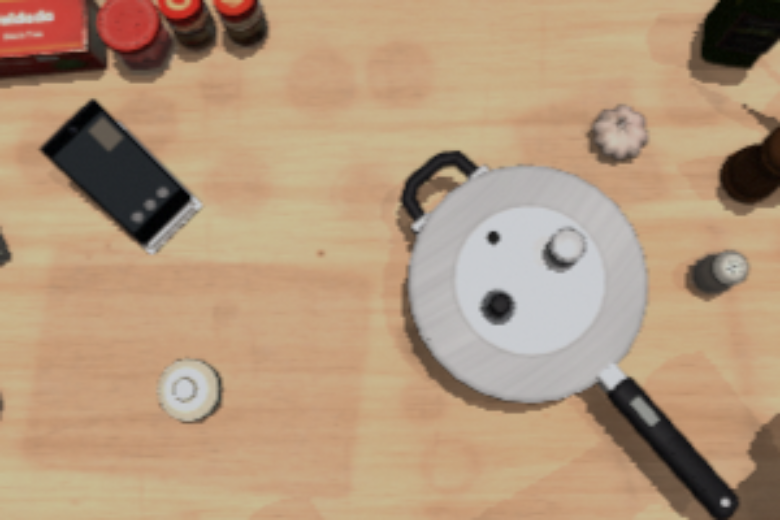

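The views agree: the indicator knob is at scene px ≈(355,187) and top px ≈(361,227). The weight's top is at scene ≈(352,168) and top ≈(388,205). The phone's upper end and lens are towards +x/+y, top px ≈(200,161). The place_of hits for the weight in both views and for scene indicator #1 were wrong. Next I'll refine these by depth.

Run:
```python
from h import *
np.set_printoptions(precision=3,suppress=True)
for n in("scene","top"):
    p=get_image(n);o,_=ray(p,(0,0))
    rr,cc=np.mgrid[0:400,0:640]
    K=np.array(p["mtx"]);T=cam_T(p);z=p["z_map"]
    P=np.stack([(cc-K[0,2])/K[0,0]*z,-(rr-K[1,2])/K[1,1]*z,-z],-1)@T[:3,:3].T+T[:3,3]
    x,y,h=P[...,0],P[...,1],P[...,2]
    ok=(z>0)
    lid=ok&(h>136)&(h<185)&(np.hypot(x-495,y+160)<75)
    m,l,s,c=cv2.connectedComponentsWithStats(lid.astype(np.uint8))
    for i in range(1,m):
        if s[i,4]>4: q=P[l==i];print(n,"blob",c[i],s[i,4],q.mean(0),q[q[:,2]>q[:,2].max()-8].mean(0),q[:,2].max())
    L=ok&(abs(h-124)<4)&(np.hypot(x-495,y+160)<140)
    q=P[L][:,:2].astype(np.float32);(cx,cy),r=cv2.minEnclosingCircle(q);print("lid",cx,cy,r)
    # phone plane
    d=p["img"].max(2)<95
    S=ok&(np.hypot(x-610,y-245)<110)&(h>25)&(h<125)
    q=P[S];
    for _ in range(6):
        c0=q.mean(0);nv=np.linalg.svd(q-c0)[2][2];nv*=np.sign(nv[2]);q=P[S];q=q[abs((q-c0)@nv)<4]
    A=np.linalg.svd(q-c0)[2][0];A*=np.sign(A[2])
    mid=(lambda a,b:(a.max()+a.min())/2)
    u=(q-c0)@A;B=np.cross(nv,A);v=(q-c0)@B
    print("phone n",nv,"elev",np.degrees(np.arcsin(nv[2])),"axis",A,len(q),"extent",np.ptp(u),np.ptp(v))
    lens=c0+A*(np.percentile(u,99.5)-8)+B*(np.percentile(v,99)+np.percentile(v,1))/2
    print("lens geo",lens, "net",[depth(p,r["at"]) for r in place_of(p,"lens")[:1]])
st=read_state();print(st["clock"]);p=get_image("wrist");save(p,"w0");print(np.array(p["T_tool_cam"]),p["mtx"])
print(R.from_quat(st["ee_rot"]).as_matrix())
```

```text
scene blob [351.821 169.621] 140 [ 515.345 -182.633  159.122] [ 517.562 -186.052  169.341] 172.90028155624339
scene blob [355.143 187.518] 56 [ 467.233 -124.728  151.547] [ 467.629 -125.961  157.5  ] 161.8091133622222
lid 491.93572998046875 -156.32704162597656 89.03797912597656
phone n [-0.465 -0.442  0.767] elev 50.0889984215799 axis [0.536 0.549 0.641] 1121 extent 155.02087960122145 76.5913641394054
lens geo [646.815 279.822 117.96 ] net [array([652.489, 279.38 , 120.389])]
top blob [386.908 204.671] 173 [ 517.355 -186.589  163.864] [ 518.814 -187.514  166.868] 171.30844103929496
top blob [361.414 226.897] 58 [ 466.964 -126.418  154.416] [ 467.659 -126.682  155.304] 158.78837473518251
lid 491.58087158203125 -155.1995086669922 84.75605773925781
phone n [-0.458 -0.448  0.768] elev 50.17501430264311 axis [0.55  0.536 0.64 ] 1435 extent 151.84248078331584 71.83934017677353
lens geo [647.044 280.212 114.999] net [array([643.494, 271.773, 108.483])]
1.1
[[-0.001  0.963  0.27  70.008]
 [ 1.     0.001  0.    -0.067]
 [-0.     0.27  -0.963 30.638]
 [ 0.     0.     0.     1.   ]] [[340.826   0.    321.106]
 [  0.    340.826 199.282]
 [  0.      0.      1.   ]]
[[-0.932 -0.361 -0.   ]
 [-0.361  0.932  0.   ]
 [ 0.     0.    -1.   ]]
```

Emit:
{"fn": "carry_out", "kwargs": {
  "slide": [
    [-0.39,0.338,0],
    [-0.39,0.338,0],
    [-0.39,0.338,0],
    [-0.39,0.338,0],
    [-0.39,0.338,0],
    [-0.39,0.338,0],
    [-0.39,0.338,0],
    [-0.39,0.338,0]
  ],
  "roll": [72,72,72,72,72,72,72,72],
  "claw": [0.05,0.05,0.05,0.05,0.05,0.05,0.05,0.05]
}}

```text
clock: 2.15
position: [438.7, -182.0, 405.2]
ee_rot: [0.431, 0.902, 0.0, 0.001]
contact_force: [0.8, 0.3, 0.5]
gripper_width: 50.0
grasp_force: 0.0
```

Emit:
{"fn": "carry_out", "kwargs": {
  "slide": [
    [0,0,0],
    [0,0,0]
  ],
  "roll": [0,0],
  "claw": [0.05,0.05]
}}

```text
clock: 2.4
position: [438.2, -183.3, 404.8]
ee_rot: [0.428, 0.904, -0.0, -0.0]
contact_force: [-0.5, -0.1, -1.0]
gripper_width: 49.9
grasp_force: 0.0
```

Run:
```python
from h import *
np.set_printoptions(precision=3,suppress=True)
st=read_state();M=R.from_quat(st["ee_rot"]).as_matrix();print(st["position"],st["joints"]);print(M)
p=get_image("wrist");save(p,"w1")
for t,z in(("indicator_head",149),("weight",130)):
    for r in place_of(p,t)[:2]:print(t,np.array(r["at"]),r["conf"],at_z(p,r["at"],z,st),depth(p,r["at"],st))
d=np.array([467.5,-126.5,309.7])-st["position"];print(M.T@d)
```

```text
[ 438.189 -183.296  404.818] [-0.053  0.127 -0.345  0.    -1.099 -2.403]
[[-0.633  0.774 -0.   ]
 [ 0.774  0.633 -0.   ]
 [ 0.    -0.    -1.   ]]
indicator_head [408.1 173.2] 0.67 [ 467.014 -128.926  149.   ] [ 463.82  -129.017  158.772]
[25.425 58.653 95.109]
```

View pics/w1.png

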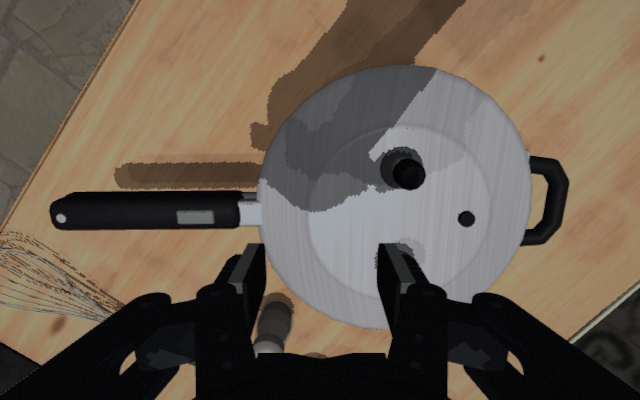

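Wrist view: the knob is at px (408,173), which gives (467,-129). That is within 2.5 mm of the other cameras. The weight is behind the right finger.

Emit:
{"fn": "carry_out", "kwargs": {
  "slide": [
    [0.0245,0.058,0.02],
    [0.0245,0.058,0.04],
    [0.0245,0.058,0.07],
    [0.0245,0.058,0.093],
    [0.0245,0.058,0.093],
    [0.0245,0.058,0.093]
  ],
  "roll": [0,0,0,0,0,0],
  "claw": [0.05,0.05,0.05,0.05,0.05,0.05]
}}

```text
clock: 3.3
position: [468.0, -128.6, 312.7]
ee_rot: [0.429, 0.903, 0.0, 0.001]
contact_force: [-0.3, 0.6, 0.6]
gripper_width: 50.0
grasp_force: 0.0
```

Run:
```python
from h import *
np.set_printoptions(precision=3,suppress=True)
st=read_state();print(st["position"],st["contact_force"])
p=get_image("wrist");save(p,"w2")
for r in place_of(p,"indicator_head")[:2]:print(np.array(r["at"]),r["conf"],at_z(p,r["at"],149,st))
```

```text
[ 467.996 -128.563  312.72 ] [-0.266  0.618  0.561]
[322.2 270.9] 0.78 [ 467.645 -129.789  149.   ]
```

View pics/w2.png

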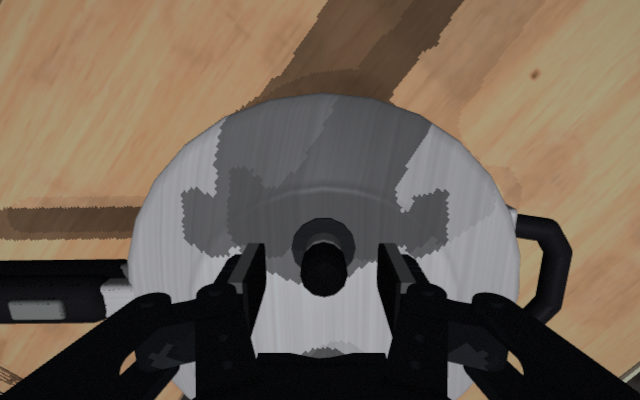

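The knob is centred between the pads at px (322,271), so I'll close on it.

Emit:
{"fn": "carry_out", "kwargs": {
  "slide": [
    [0,0,0],
    [0,0,0],
    [0,0,0],
    [0,0,0],
    [0,0,0]
  ],
  "roll": [0,0,0,0,0],
  "claw": [0.0,0.0,0.0,0.0,0.0]
}}

```text
clock: 4.03
position: [468.2, -127.5, 312.7]
ee_rot: [0.429, 0.903, 0.0, 0.001]
contact_force: [-1.0, 2.9, 6.6]
gripper_width: 17.0
grasp_force: 58.8
```

Emit:
{"fn": "carry_out", "kwargs": {
  "slide": [
    [0,0,-0.004],
    [0,0,-0.008],
    [0,0,-0.012],
    [0,0,-0.0165],
    [0,0,-0.0165],
    [0,0,-0.0165]
  ],
  "roll": [0,0,0,0,0,0],
  "claw": [0.0,0.0,0.0,0.0,0.0,0.0]
}}

```text
clock: 4.78
position: [468.2, -127.6, 327.8]
ee_rot: [0.429, 0.903, 0.001, 0.001]
contact_force: [4.9, 1.3, -5.4]
gripper_width: 17.1
grasp_force: 58.7
```

Run:
```python
from h import *
np.set_printoptions(precision=3,suppress=True)
st=read_state();print(st["position"],st["contact_force"],st["gripper_width"])
p=get_image("wrist");print("now",[(r["at"],r["conf"],at_z(p,r["at"],165,st)) for r in place_of(p,"indicator_head")[:1]])
p=get_image("scene");save(p,"s3");a=p["img"][160:220,310:410]
cv2.imwrite("pics/s3c.png",cv2.cvtColor(cv2.resize(a,None,fx=7,fy=7,interpolation=cv2.INTER_CUBIC),cv2.COLOR_RGB2BGR))
for r in place_of(p,"indicator_head")[:2]:print(r["at"],r["conf"])
```

```text
[ 468.2   -127.585  327.814] [ 4.936  1.304 -5.39 ] 17.077935731232408
now [([320.1, 270.8], 0.57, array([ 466.811, -128.807,  165.   ]))]
[235.7, 283.6] 0.48
[354.4, 181.7] 0.37
```

View pics/s3c.png

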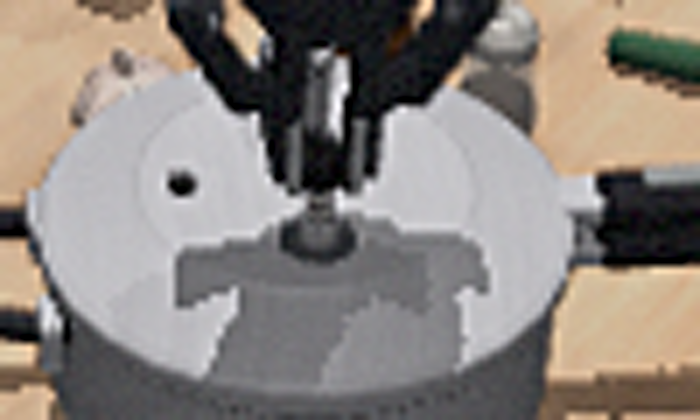

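The knob is drawn: bright stem shows between it and the collar at crop (320,205). The pull of 5.4 N and 15.1 mm of travel agree. I'll add about 1 mm and hold.

Emit:
{"fn": "carry_out", "kwargs": {
  "slide": [
    [0,0,-0.001],
    [0,0,-0.001],
    [0,0,-0.001],
    [0,0,-0.001],
    [0,0,-0.001],
    [0,0,-0.001],
    [0,0,-0.001],
    [0,0,-0.001]
  ],
  "roll": [0,0,0,0,0,0,0,0],
  "claw": [0,0,0,0,0,0,0,0]
}}

```text
clock: 5.98
position: [468.2, -127.6, 328.7]
ee_rot: [0.429, 0.903, 0.001, 0.001]
contact_force: [6.1, 1.7, -5.9]
gripper_width: 17.0
grasp_force: 58.7
```

Emit:
{"fn": "carry_out", "kwargs": {
  "slide": [
    [0,0,0],
    [0,0,0],
    [0,0,0],
    [0,0,0],
    [0,0,0],
    [0,0,0]
  ],
  "roll": [0,0,0,0,0,0],
  "claw": [0,0.05,0.05,0.05,0.05,0.05]
}}

```text
clock: 6.72
position: [467.6, -127.9, 329.3]
ee_rot: [0.429, 0.903, -0.0, -0.0]
contact_force: [0.2, 0.6, 0.2]
gripper_width: 50.1
grasp_force: 0.0
```

Emit:
{"fn": "carry_out", "kwargs": {
  "slide": [
    [0,0,-0.045],
    [-0.02,0,-0.055],
    [-0.06,0.001,-0.055],
    [-0.078,0.001,-0.055],
    [-0.078,0.001,-0.055],
    [-0.078,0.001,-0.055]
  ],
  "roll": [0,0,0,0,0,0],
  "claw": [0.055,0.055,0.055,0.055,0.055,0.055]
}}

```text
clock: 7.48
position: [517.2, -187.3, 383.8]
ee_rot: [0.429, 0.903, -0.0, -0.001]
contact_force: [-0.3, 0.2, -0.8]
gripper_width: 55.0
grasp_force: 0.0
```

Run:
```python
from h import *
np.set_printoptions(precision=3,suppress=True)
st=read_state();print(st["position"],st["joints"])
p=get_image("wrist");save(p,"w3")
for r in place_of(p,"weight")[:2]:print("place",np.array(r["at"]),r["conf"],at_z(p,r["at"],130,st))
for r in recognise(p,"weight")[:2]:print("rec",np.array(r["at"]),r["conf"],at_z(p,r["at"],160,st))
for r in place_of(p,"indicator_head")[:1]:print("ind",np.array(r["at"]),r["conf"],at_z(p,r["at"],149,st))
```

```text
[ 517.214 -187.307  383.848] [-0.053  0.275 -0.209 -0.    -1.089 -2.405]
place [324.1 216.9] 0.94 [ 521.149 -191.891  130.   ]
rec [322.  227.3] 0.67 [ 517.803 -190.152  160.   ]
ind [321.8  89.1] 0.78 [ 467.378 -128.364  149.   ]
```

View pics/w3.png

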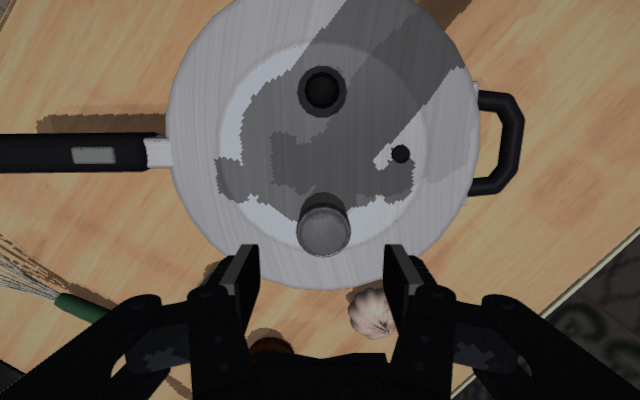

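The weight is centred at px (323,230), and the indicator is home at (322,89). Going down to grip the weight.

Emit:
{"fn": "carry_out", "kwargs": {
  "slide": [
    [-0.003,0,0.03],
    [-0.003,0,0.06],
    [-0.003,0,0.072],
    [-0.003,0,0.072],
    [-0.003,0,0.072],
    [-0.003,0,0.072],
    [-0.003,0,0.072],
    [-0.003,0,0.072]
  ],
  "roll": [0,0,0,0,0,0,0,0],
  "claw": [0.055,0.055,0.055,0.055,0.0,0.0,0.0,0.0]
}}

```text
clock: 8.68
position: [520.2, -190.0, 313.9]
ee_rot: [0.429, 0.903, 0.0, 0.002]
contact_force: [-0.2, 1.4, 6.0]
gripper_width: 30.4
grasp_force: 59.8
```

Emit:
{"fn": "carry_out", "kwargs": {
  "slide": [
    [0,0,-0.01],
    [0,0,-0.03],
    [0,0,-0.06],
    [0,0,-0.1],
    [0,0,-0.15],
    [0,0,-0.2],
    [0,0,-0.2]
  ],
  "roll": [0,0,0,0,0,0,0],
  "claw": [0,0,0,0,0,0,0]
}}

```text
clock: 9.55
position: [519.3, -190.2, 517.1]
ee_rot: [0.429, 0.903, 0.001, 0.004]
contact_force: [-0.0, -0.3, -0.5]
gripper_width: 30.3
grasp_force: 60.2
```

Run:
```python
from h import *
np.set_printoptions(precision=3,suppress=True)
st=read_state();print(st["position"],st["joints"],st["gripper_width"],st["grasp_force"])
print(R.from_quat(st["ee_rot"]).as_matrix())
```

```text
[ 519.317 -190.156  517.121] [-0.058  0.201  0.027  0.001 -1.388 -2.4  ] 30.301757303613186 60.17822356894612
[[-0.632  0.775  0.009]
 [ 0.775  0.632 -0.002]
 [-0.007  0.006 -1.   ]]
```

The weight is held and lifted (opening 30.3 mm). The moves offer no tilt, so I'll carry it to the phone's side and see what the arm does at the edge of its reach.

Emit:
{"fn": "carry_out", "kwargs": {
  "slide": [
    [0.341,0.278,-0.08],
    [0.341,0.278,-0.08],
    [0.341,0.278,-0.08],
    [0.341,0.278,-0.08],
    [0.341,0.278,-0.08],
    [0.341,0.278,-0.08],
    [0.341,0.278,-0.08],
    [0.341,0.278,-0.08]
  ],
  "roll": [-95,-95,-95,-95,-95,-95,-95,-95],
  "claw": [0,0,0,0,0,0,0,0]
}}

```text
clock: 10.55
position: [519.4, 253.8, 590.1]
ee_rot: [-0.307, 0.952, -0.0, -0.002]
contact_force: [-1.4, -0.5, -1.7]
gripper_width: 30.6
grasp_force: 60.2
```

Emit:
{"fn": "carry_out", "kwargs": {
  "slide": [
    [0,0,-0.0625],
    [0,0,-0.125],
    [0,0,-0.18],
    [0,0,-0.24],
    [0,0,-0.3],
    [0,0,-0.36]
  ],
  "roll": [-10,-10,-10,-10,-10,-10],
  "claw": [0,0,0,0,0,0]
}}

```text
clock: 11.3
position: [489.2, 237.7, 873.0]
ee_rot: [-0.384, 0.923, -0.002, 0.01]
contact_force: [2.9, 1.1, 2.0]
gripper_width: 30.2
grasp_force: 60.7
```

Run:
```python
from h import *
np.set_printoptions(precision=3,suppress=True)
st=read_state();print(st["position"],st["joints"],st["gripper_width"],st["grasp_force"])
print(R.from_quat(st["ee_rot"]).as_matrix())
```

```text
[489.225 237.661 872.967] [ 0.753  0.487  1.408  0.016 -2.475 -1.523] 30.17688456149743 60.73697095736861
[[-0.705 -0.709  0.019]
 [-0.709  0.705  0.004]
 [-0.016 -0.01  -1.   ]]
```

Emit:
{"fn": "carry_out", "kwargs": {
  "slide": [
    [0,0,-0.0625],
    [0,0,-0.125],
    [0,0,-0.18],
    [0,0,-0.24]
  ],
  "roll": [0,0,0,0],
  "claw": [0,0,0,0]
}}

```text
clock: 11.8
position: [416.0, 202.8, 922.5]
ee_rot: [-0.384, 0.923, -0.002, 0.024]
contact_force: [0.2, -0.2, -1.4]
gripper_width: 30.4
grasp_force: 60.7
```

Run:
```python
from h import *
np.set_printoptions(precision=3,suppress=True)
st=read_state();print(st["position"],st["joints"],st["gripper_width"],st["grasp_force"])
print(R.from_quat(st["ee_rot"]).as_matrix())
```

```text
[415.951 202.844 922.536] [ 0.813  0.386  1.405  0.043 -2.547 -1.559] 30.397371289026268 60.70899534970522
[[-0.704 -0.709  0.047]
 [-0.709  0.705  0.014]
 [-0.043 -0.023 -0.999]]
```

Run:
```python
from h import *
np.set_printoptions(precision=3,suppress=True)
for n in ("scene","top"):
    p=get_image(n);save(p,n+"4")
    rr,cc=np.mgrid[0:400,0:640];K=np.array(p["mtx"]);T=cam_T(p);z=p["z_map"]
    P=np.stack([(cc-K[0,2])/K[0,0]*z,-(rr-K[1,2])/K[1,1]*z,-z],-1)@T[:3,:3].T+T[:3,3];P=P[z>0]
    print(n,P.min(0),P.max(0))
    for lo in range(100,1000,100):
        q=P[(P[:,2]>lo)&(P[:,2]<lo+100)]
        if len(q):print(lo,len(q),"x",np.percentile(q[:,0],[1,50,99]),"y",np.percentile(q[:,1],[1,50,99]))
```

```text
scene [ -588.725 -2170.919  -920.953] [841.609 732.889 786.472]
100 18441 x [-135.718  582.064  836.177] y [-2141.93   -143.702   297.643]
200 12971 x [-125.353  830.825  836.587] y [-2127.849   -14.185   335.687]
300 12414 x [-70.9   831.875 836.455] y [-944.556   73.621  394.648]
400 15205 x [-43.626 832.064 836.695] y [-758.607  173.606  457.744]
500 19831 x [-16.307 831.563 836.273] y [-368.551  237.162  659.183]
600 29357 x [  4.203 178.841 835.486] y [ 19.374 408.855 721.551]
700 38800 x [ 13.932 192.73  831.819] y [184.709 630.947 722.487]
top [ -226.531 -1470.996  -923.101] [ 842.308 1278.066  885.069]
100 25798 x [146.594 669.761 839.182] y [-780.303 -119.931  645.203]
200 22303 x [191.45  830.069 839.48 ] y [-721.887   87.171  645.416]
300 19992 x [346.637 830.75  839.294] y [-661.281   30.524  614.093]
400 16381 x [829.25  831.279 834.189] y [-600.611   50.098  543.51 ]
500 27 x [829.475 830.772 832.318] y [443.273 487.759 507.013]
700 2299 x [383.01  414.026 440.932] y [175.49  198.065 223.965]
800 5141 x [386.049 435.132 467.442] y [150.466 175.111 222.636]
```

Emit:
{"fn": "carry_out", "kwargs": {
  "slide": [
    [0,0,0]
  ],
  "roll": [0],
  "claw": [0]
}}

```text
clock: 12.02
position: [417.7, 204.2, 921.4]
ee_rot: [-0.384, 0.923, -0.003, 0.024]
contact_force: [0.2, 0.0, -0.9]
gripper_width: 30.5
grasp_force: 60.7
```

Wall at x≈832 and nothing else near. The small tilt stayed in the commanded pose, so tilt adds up. I'll keep pushing outward and up.

Emit:
{"fn": "carry_out", "kwargs": {
  "slide": [
    [-0.05,0,-0.04],
    [-0.1,0,-0.08],
    [-0.15,0,-0.12],
    [-0.2,0,-0.16],
    [-0.25,0,-0.2],
    [-0.3,0,-0.24],
    [-0.35,0,-0.28],
    [-0.4,0,-0.32]
  ],
  "roll": [0,0,0,0,0,0,0,0],
  "claw": [0,0,0,0,0,0,0,0]
}}

```text
clock: 13.02
position: [440.9, 287.9, 889.3]
ee_rot: [-0.383, 0.923, -0.002, 0.038]
contact_force: [-0.1, -0.1, -1.3]
gripper_width: 30.2
grasp_force: 60.7
```

```bash
cat > s.py <<'E'
from h import *
np.set_printoptions(precision=3,suppress=True)
st=read_state();print(st["clock"],st["position"],st["joints"],st["gripper_width"])
M=R.from_quat(st["ee_rot"]).as_matrix();print(M)
n=np.array([-.461,-.445,.7675]);n/=np.linalg.norm(n)
print("tilt",np.arccos(-M[2,2]),"az",np.degrees(np.arctan2(M[1,2],M[0,2])),"err to -n",np.arccos(-M[:,2]@n))
tgt=np.array([648,279,117])+150*n+181.7*-M[:,2]
print("to target, tool axes",M.T@(tgt-st["position"]))
E
python3 s.py
```

```text
13.025 [440.941 287.879 889.25 ] [ 0.896  0.464  1.407  0.063 -2.448 -1.629] 30.16968208298495
[[-0.703 -0.708  0.072]
 [-0.708  0.706  0.025]
 [-0.069 -0.033 -0.997]]
tilt 0.07652188256844077 az 19.386427523867212 err to -n 0.626727278712248
to target, tool axes [   1.858 -129.141  481.504]
```

View pics/scene4.png

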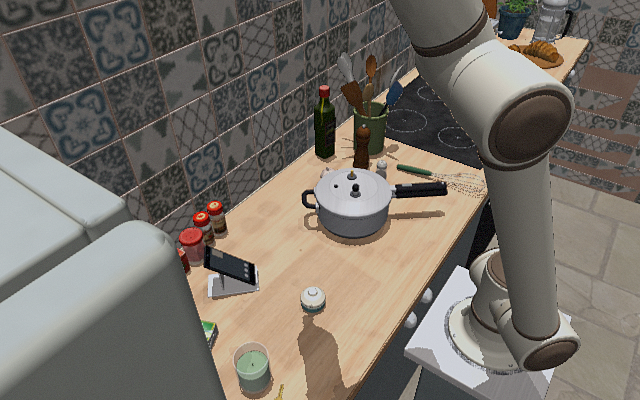

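Run:
```python
from h import *
np.set_printoptions(precision=0,suppress=True)
p=get_image("scene")
for a in [(20,380),(60,350),(100,300),(150,250),(180,330),(120,390),(30,200)]:print(a,depth(p,a))
p=get_image("top")
for a in [(10,100),(10,200),(10,300),(60,200),(100,300),(100,380),(5,390)]:print(a,depth(p,a))
```

```text
(20, 380) [179. 721. 703.]
(60, 350) [179. 698. 702.]
(100, 300) [182. 666. 712.]
(150, 250) [187. 623. 716.]
(180, 330) [179. 627. 634.]
(120, 390) [179. 684. 630.]
(30, 200) [299. 644. 721.]
(10, 100) [721. 602. 339.]
(10, 200) [445. 279. 728.]
(10, 300) [316. 601. 285.]
(60, 200) [543. 602. 150.]
(100, 300) [290. 602. -65.]
(100, 380) [-132. 1024. -902.]
(5, 390) [ -98. 1262. -619.]
```

The picture shows a fridge at y > 602, up to z ≈ 720, so I must stay clear of it. I'll push along the arm's stretch direction.

Emit:
{"fn": "carry_out", "kwargs": {
  "slide": [
    [-0.312,-0.048,-0.39],
    [-0.312,-0.048,-0.39],
    [-0.312,-0.048,-0.39],
    [-0.312,-0.048,-0.39],
    [-0.312,-0.048,-0.39],
    [-0.312,-0.048,-0.39],
    [-0.312,-0.048,-0.39],
    [-0.312,-0.048,-0.39]
  ],
  "roll": [0,0,0,0,0,0,0,0],
  "claw": [0,0,0,0,0,0,0,0]
}}

```text
clock: 14.12
position: [433.7, 302.2, 890.9]
ee_rot: [-0.383, 0.922, -0.001, 0.053]
contact_force: [-0.4, -0.8, -0.5]
gripper_width: 30.2
grasp_force: 60.7
```

```bash
python3 s.py
```

```text
14.125 [433.659 302.18  890.866] [ 0.928  0.465  1.407  0.085 -2.421 -1.645] 30.24934489942213
[[-0.701 -0.707  0.098]
 [-0.707  0.706  0.038]
 [-0.096 -0.043 -0.994]]
tilt 0.10549899695604517 az 21.17291658708802 err to -n 0.5995494635232949
to target, tool axes [  25.264 -137.94   484.191]
```

Emit:
{"fn": "carry_out", "kwargs": {
  "slide": [
    [-0.31,0.005,-0.392],
    [-0.31,0.005,-0.392],
    [-0.31,0.005,-0.392],
    [-0.31,0.005,-0.392],
    [-0.31,0.005,-0.392],
    [-0.31,0.005,-0.392],
    [-0.31,0.005,-0.392],
    [-0.31,0.005,-0.392]
  ],
  "roll": [0,0,0,0,0,0,0,0],
  "claw": [0,0,0,0,0,0,0,0]
}}

```text
clock: 15.12
position: [403.7, 329.9, 898.1]
ee_rot: [-0.383, 0.921, 0.001, 0.067]
contact_force: [-0.1, -0.5, -1.2]
gripper_width: 30.2
grasp_force: 60.7
```

```bash
python3 s.py
```

```text
15.125 [403.663 329.897 898.133] [ 1.014  0.457  1.407  0.115 -2.406 -1.707] 30.22101216034859
[[-0.697 -0.706  0.124]
 [-0.706  0.707  0.053]
 [-0.125 -0.051 -0.991]]
tilt 0.13502246600071452 az 23.068872636417026 err to -n 0.5712091386145814
to target, tool axes [  43.921 -173.075  493.712]
```

Emit:
{"fn": "carry_out", "kwargs": {
  "slide": [
    [0.004,0.057,-0.003],
    [0.007,0.114,-0.007],
    [0.01,0.17,-0.01],
    [-0.3,0.208,-0.4],
    [-0.3,0.208,-0.4],
    [-0.3,0.208,-0.4],
    [-0.3,0.208,-0.4],
    [-0.3,0.208,-0.4]
  ],
  "roll": [0,0,0,0,0,0,0,0],
  "claw": [0,0,0,0,0,0,0,0]
}}

```text
clock: 16.12
position: [272.2, 438.5, 903.6]
ee_rot: [-0.382, 0.92, 0.007, 0.081]
contact_force: [-0.4, 0.1, -1.5]
gripper_width: 30.1
grasp_force: 60.9
```

```bash
python3 s.py
```

```text
16.125 [272.226 438.471 903.637] [ 1.356  0.46   1.407  0.187 -2.403 -1.994] 30.103450710988515
[[-0.694 -0.705  0.145]
 [-0.703  0.707  0.075]
 [-0.155 -0.05  -0.987]]
tilt 0.16359630194484762 az 27.414709526222776 err to -n 0.5405168338628881
to target, tool axes [  50.287 -342.953  508.187]
```

Emit:
{"fn": "carry_out", "kwargs": {
  "slide": [
    [-0.318,0.043,-0.383],
    [-0.318,0.043,-0.383],
    [-0.318,0.043,-0.383],
    [-0.318,0.043,-0.383],
    [-0.318,0.043,-0.383],
    [-0.318,0.043,-0.383],
    [-0.318,0.043,-0.383],
    [-0.318,0.043,-0.383]
  ],
  "roll": [0,0,0,0,0,0,0,0],
  "claw": [0,0,0,0,0,0,0,0]
}}

```text
clock: 17.12
position: [265.0, 437.6, 909.1]
ee_rot: [-0.383, 0.919, 0.013, 0.095]
contact_force: [-0.9, -0.1, -1.1]
gripper_width: 30.3
grasp_force: 60.9
```

```bash
python3 s.py
```

```text
17.125 [265.002 437.64  909.131] [ 1.373  0.454  1.407  0.209 -2.384 -1.992] 30.34056057245522
[[-0.689 -0.706  0.165]
 [-0.701  0.706  0.096]
 [-0.184 -0.049 -0.982]]
tilt 0.19206595981530938 az 30.249532626350476 err to -n 0.5107663387558913
to target, tool axes [  66.771 -347.368  512.909]
```

Tilt grows about 0.03 rad/s in the right direction. There is time enough, so I'll keep on.

Emit:
{"fn": "carry_out", "kwargs": {
  "slide": [
    [-0.322,0.074,-0.375],
    [-0.322,0.074,-0.375],
    [-0.322,0.074,-0.375],
    [-0.322,0.074,-0.375],
    [-0.322,0.074,-0.375],
    [-0.322,0.074,-0.375],
    [-0.322,0.074,-0.375],
    [-0.322,0.074,-0.375]
  ],
  "roll": [0,0,0,0,0,0,0,0],
  "claw": [0,0,0,0,0,0,0,0]
}}

```text
clock: 18.12
position: [246.3, 445.4, 913.6]
ee_rot: [-0.383, 0.917, 0.019, 0.109]
contact_force: [0.9, 0.6, -1.5]
gripper_width: 30.0
grasp_force: 60.9
```

Emit:
{"fn": "carry_out", "kwargs": {
  "slide": [
    [-0.335,0.074,-0.36],
    [-0.335,0.074,-0.36],
    [-0.335,0.074,-0.36],
    [-0.335,0.074,-0.36],
    [-0.335,0.074,-0.36],
    [-0.335,0.074,-0.36],
    [-0.335,0.074,-0.36],
    [-0.335,0.074,-0.36]
  ],
  "roll": [0,0,0,0,0,0,0,0],
  "claw": [0,0,0,0,0,0,0,0]
}}

```text
clock: 19.12
position: [234.7, 453.0, 916.1]
ee_rot: [-0.383, 0.915, 0.027, 0.123]
contact_force: [0.6, 0.3, -2.1]
gripper_width: 30.2
grasp_force: 60.9
```

```bash
python3 s.py
```

```text
19.125 [234.723 452.954 916.121] [ 1.448  0.453  1.407  0.261 -2.337 -2.028] 30.24680954996908
[[-0.677 -0.707  0.205]
 [-0.694  0.706  0.143]
 [-0.246 -0.045 -0.968]]
tilt 0.25260932735880565 az 34.918234349194016 err to -n 0.44766589035211257
to target, tool axes [ 102.104 -382.178  516.65 ]
```

Emit:
{"fn": "carry_out", "kwargs": {
  "slide": [
    [-0.345,0.072,-0.355],
    [-0.345,0.072,-0.355],
    [-0.345,0.072,-0.355],
    [-0.345,0.072,-0.355],
    [-0.345,0.072,-0.355],
    [-0.345,0.072,-0.355],
    [-0.345,0.072,-0.355],
    [-0.345,0.072,-0.355]
  ],
  "roll": [0,0,0,0,0,0,0,0],
  "claw": [0,0,0,0,0,0,0,0]
}}

```text
clock: 20.12
position: [226.3, 456.4, 919.9]
ee_rot: [-0.382, 0.913, 0.034, 0.137]
contact_force: [-0.6, 1.2, -1.3]
gripper_width: 30.0
grasp_force: 60.9
```

Emit:
{"fn": "carry_out", "kwargs": {
  "slide": [
    [-0.356,0.072,-0.344],
    [-0.356,0.072,-0.344],
    [-0.356,0.072,-0.344],
    [-0.356,0.072,-0.344],
    [-0.356,0.072,-0.344],
    [-0.356,0.072,-0.344],
    [-0.356,0.072,-0.344],
    [-0.356,0.072,-0.344]
  ],
  "roll": [0,0,0,0,0,0,0,0],
  "claw": [0,0,0,0,0,0,0,0]
}}

```text
clock: 21.12
position: [220.8, 459.1, 923.3]
ee_rot: [-0.382, 0.911, 0.042, 0.152]
contact_force: [-1.0, -0.2, -1.9]
gripper_width: 30.0
grasp_force: 60.9
```

Emit:
{"fn": "carry_out", "kwargs": {
  "slide": [
    [-0.366,0.072,-0.333],
    [-0.366,0.072,-0.333],
    [-0.366,0.072,-0.333],
    [-0.366,0.072,-0.333],
    [-0.366,0.072,-0.333],
    [-0.366,0.072,-0.333],
    [-0.366,0.072,-0.333],
    [-0.366,0.072,-0.333]
  ],
  "roll": [0,0,0,0,0,0,0,0],
  "claw": [0,0,0,0,0,0,0,0]
}}

```text
clock: 22.12
position: [217.2, 461.2, 926.9]
ee_rot: [-0.381, 0.908, 0.05, 0.167]
contact_force: [-0.1, -0.5, -1.6]
gripper_width: 30.1
grasp_force: 60.9
```

```bash
python3 s.py
```

```text
22.125 [217.165 461.162 926.879] [ 1.496  0.449  1.407  0.324 -2.254 -2.031] 30.138616259644103
[[-0.654 -0.709  0.264]
 [-0.676  0.704  0.219]
 [-0.341 -0.036 -0.939]]
tilt 0.3498748856693268 az 39.6198542068326 err to -n 0.3476292738840848
to target, tool axes [ 168.642 -407.095  512.025]
```

Emit:
{"fn": "carry_out", "kwargs": {
  "slide": [
    [-0.38,0.074,-0.318],
    [-0.38,0.074,-0.318],
    [-0.38,0.074,-0.318],
    [-0.38,0.074,-0.318],
    [-0.38,0.074,-0.318],
    [-0.38,0.074,-0.318],
    [-0.38,0.074,-0.318],
    [-0.38,0.074,-0.318]
  ],
  "roll": [0,0,0,0,0,0,0,0],
  "claw": [0,0,0,0,0,0,0,0]
}}

```text
clock: 23.12
position: [216.0, 465.1, 929.1]
ee_rot: [-0.381, 0.905, 0.059, 0.182]
contact_force: [-0.3, -0.6, -1.1]
gripper_width: 30.5
grasp_force: 60.9
```

Emit:
{"fn": "carry_out", "kwargs": {
  "slide": [
    [-0.39,0.074,-0.305],
    [-0.39,0.074,-0.305],
    [-0.39,0.074,-0.305],
    [-0.39,0.074,-0.305],
    [-0.39,0.074,-0.305],
    [-0.39,0.074,-0.305],
    [-0.39,0.074,-0.305],
    [-0.39,0.074,-0.305]
  ],
  "roll": [0,0,0,0,0,0,0,0],
  "claw": [0,0,0,0,0,0,0,0]
}}

```text
clock: 24.12
position: [216.0, 468.3, 931.6]
ee_rot: [-0.38, 0.901, 0.068, 0.197]
contact_force: [-0.1, 1.2, -1.1]
gripper_width: 30.6
grasp_force: 60.9
```

Emit:
{"fn": "carry_out", "kwargs": {
  "slide": [
    [-0.4,0.074,-0.292],
    [-0.4,0.074,-0.292],
    [-0.4,0.074,-0.292],
    [-0.4,0.074,-0.292],
    [-0.4,0.074,-0.292],
    [-0.4,0.074,-0.292],
    [-0.4,0.074,-0.292],
    [-0.4,0.074,-0.292]
  ],
  "roll": [0,0,0,0,0,0,0,0],
  "claw": [0,0,0,0,0,0,0,0]
}}

```text
clock: 25.12
position: [216.7, 471.0, 934.4]
ee_rot: [-0.379, 0.897, 0.076, 0.212]
contact_force: [0.6, 0.1, -2.1]
gripper_width: 30.2
grasp_force: 60.9
```

Emit:
{"fn": "carry_out", "kwargs": {
  "slide": [
    [-0.41,0.074,-0.28],
    [-0.41,0.074,-0.28],
    [-0.41,0.074,-0.28],
    [-0.41,0.074,-0.28],
    [-0.41,0.074,-0.28],
    [-0.41,0.074,-0.28],
    [-0.41,0.074,-0.28],
    [-0.41,0.074,-0.28]
  ],
  "roll": [0,0,0,0,0,0,0,0],
  "claw": [0,0,0,0,0,0,0,0]
}}

```text
clock: 26.12
position: [217.6, 472.8, 937.7]
ee_rot: [-0.378, 0.893, 0.086, 0.228]
contact_force: [0.5, -1.0, -1.5]
gripper_width: 30.0
grasp_force: 60.9
```

```bash
python3 s.py
```

```text
26.125 [217.589 472.837 937.733] [ 1.509  0.453  1.407  0.386 -2.116 -2.009] 29.98657098301471
[[-0.61  -0.715  0.343]
 [-0.637  0.699  0.325]
 [-0.472 -0.02  -0.881]]
tilt 0.4920309727078779 az 43.51952578003715 err to -n 0.20364511004911942
to target, tool axes [ 278.587 -426.513  479.162]
```

Emit:
{"fn": "carry_out", "kwargs": {
  "slide": [
    [-0.43,0.049,-0.252],
    [-0.43,0.049,-0.252],
    [-0.43,0.049,-0.252],
    [-0.43,0.049,-0.252],
    [-0.43,0.049,-0.252],
    [-0.43,0.049,-0.252],
    [-0.43,0.049,-0.252],
    [-0.43,0.049,-0.252]
  ],
  "roll": [0,0,0,0,0,0,0,0],
  "claw": [0,0,0,0,0,0,0,0]
}}

```text
clock: 27.12
position: [234.7, 472.2, 938.9]
ee_rot: [-0.377, 0.888, 0.095, 0.244]
contact_force: [0.7, 0.2, -1.0]
gripper_width: 30.8
grasp_force: 60.9
```

Emit:
{"fn": "carry_out", "kwargs": {
  "slide": [
    [-0.44,0.049,-0.236],
    [-0.44,0.049,-0.236],
    [-0.44,0.049,-0.236],
    [-0.44,0.049,-0.236],
    [-0.44,0.049,-0.236],
    [-0.44,0.049,-0.236],
    [-0.44,0.049,-0.236],
    [-0.44,0.049,-0.236]
  ],
  "roll": [0,0,0,0,0,0,0,0],
  "claw": [0,0,0,0,0,0,0,0]
}}

```text
clock: 28.12
position: [248.4, 472.7, 940.3]
ee_rot: [-0.376, 0.883, 0.104, 0.261]
contact_force: [-0.0, 0.4, -1.1]
gripper_width: 30.4
grasp_force: 60.9
```

Emit:
{"fn": "carry_out", "kwargs": {
  "slide": [
    [-0.445,0.049,-0.22],
    [-0.445,0.049,-0.22],
    [-0.445,0.049,-0.22],
    [-0.445,0.049,-0.22],
    [-0.445,0.049,-0.22],
    [-0.445,0.049,-0.22],
    [-0.445,0.049,-0.22],
    [-0.445,0.049,-0.22]
  ],
  "roll": [0,0,0,0,0,0,0,0],
  "claw": [0,0,0,0,0,0,0,0]
}}

```text
clock: 29.12
position: [258.6, 473.5, 942.4]
ee_rot: [-0.374, 0.878, 0.112, 0.277]
contact_force: [-0.5, -0.2, -1.2]
gripper_width: 30.3
grasp_force: 60.9
```

Emit:
{"fn": "carry_out", "kwargs": {
  "slide": [
    [-0.45,0.049,-0.205],
    [-0.45,0.049,-0.205],
    [-0.45,0.049,-0.205],
    [-0.45,0.049,-0.205],
    [-0.45,0.049,-0.205],
    [-0.45,0.049,-0.205],
    [-0.45,0.049,-0.205],
    [-0.45,0.049,-0.205]
  ],
  "roll": [0,0,0,0,0,0,0,0],
  "claw": [0,0,0,0,0,0,0,0]
}}

```text
clock: 30.12
position: [266.0, 474.1, 945.5]
ee_rot: [-0.372, 0.872, 0.121, 0.294]
contact_force: [0.4, 0.3, -1.3]
gripper_width: 30.6
grasp_force: 60.9
```

```bash
python3 s.py
```

```text
30.125 [266.028 474.095 945.541] [ 1.42   0.46   1.407  0.389 -1.94  -1.934] 30.63879271502564
[[-0.55  -0.72   0.423]
 [-0.577  0.694  0.431]
 [-0.604 -0.007 -0.797]]
tilt 0.648362172632173 az 45.50668383895523 err to -n 0.05005762622056615
to target, tool axes [ 409.901 -401.667  406.512]
```

Axis error is now only 0.05 rad, so I'll carry it towards the lens, sideways away from the fridge first.

Emit:
{"fn": "carry_out", "kwargs": {
  "slide": [
    [0.25,-0.4,0.05],
    [0.25,-0.4,0.05],
    [0.25,-0.4,0.05],
    [0.25,-0.4,0.05],
    [0.25,-0.4,0.05],
    [0.25,-0.4,0.05],
    [0.25,-0.4,0.05],
    [0.25,-0.4,0.05]
  ],
  "roll": [0,0,0,0,0,0,0,0],
  "claw": [0,0,0,0,0,0,0,0]
}}

```text
clock: 31.12
position: [431.2, 86.2, 764.0]
ee_rot: [-0.372, 0.872, 0.122, 0.295]
contact_force: [1.2, 0.7, -0.6]
gripper_width: 30.1
grasp_force: 60.9
```

```bash
python3 s.py
```

```text
31.125 [431.214  86.207 764.006] [ 0.513 -0.094  0.309 -0.173 -1.347 -1.293] 30.140587535691875
[[-0.549 -0.721  0.424]
 [-0.577  0.693  0.431]
 [-0.605 -0.008 -0.796]]
tilt 0.6493307309915989 az 45.53103680684944 err to -n 0.04923712216355796
to target, tool axes [167.787 -14.973 358.829]
```

Emit:
{"fn": "carry_out", "kwargs": {
  "slide": [
    [0.168,-0.015,0.28],
    [0.168,-0.015,0.28],
    [0.168,-0.015,0.28],
    [0.168,-0.015,0.28],
    [0.168,-0.015,0.28],
    [0.168,-0.015,0.28],
    [0.168,-0.015,0.28]
  ],
  "roll": [0,0,0,0,0,0,0],
  "claw": [0,0,0,0,0,0,0]
}}

```text
clock: 32.0
position: [469.2, 101.6, 441.1]
ee_rot: [-0.372, 0.872, 0.121, 0.295]
contact_force: [0.1, -0.2, -0.3]
gripper_width: 30.1
grasp_force: 60.9
```

```bash
python3 s.py
python3 - <<'E'
from h import *
np.set_printoptions(precision=1,suppress=True)
st=read_state();p=get_image("wrist");save(p,"w5");M=R.from_quat(st["ee_rot"]).as_matrix()
for t in("lens","weight"):
    for r in place_of(p,t)[:2]:
        q=depth(p,r["at"],st);print(t,np.array(r["at"]),r["conf"],q,at_z(p,r["at"],117,st), M.T@(q-st["position"]) if q is not None else None)
for n in("scene","top"):
    p=get_image(n);save(p,n+"5")
    for r in place_of(p,"lens")[:1]:print(n,np.array(r["at"]),r["conf"],at_z(p,r["at"],117))
E
```

```text
32.0 [469.249 101.65  441.145] [ 0.486  0.015 -0.32  -0.314 -0.633 -1.054] 30.069822616925237
[[-0.549 -0.72   0.424]
 [-0.577  0.694  0.43 ]
 [-0.604 -0.009 -0.797]]
tilt 0.6488528224789627 az 45.430499870774185 err to -n 0.0493273256569265
to target, tool axes [ 2.249 -0.431 78.902]
lens [319.5 172.4] 0.58 [646.7 279.7 118.4] [647.8 280.8 117. ] [ -5.2  -1.5 409.1]
weight [319.7 250.3] 0.64 [522.6 155.4 313.6] [774.9 411.9 117. ] [ 16.7  -0.  147.4]
scene [205.6 254.1] 0.81 [656.4 277.9 117. ]
top [203.4 163. ] 0.59 [637.8 263.2 117. ]
```

View pics/w5.png

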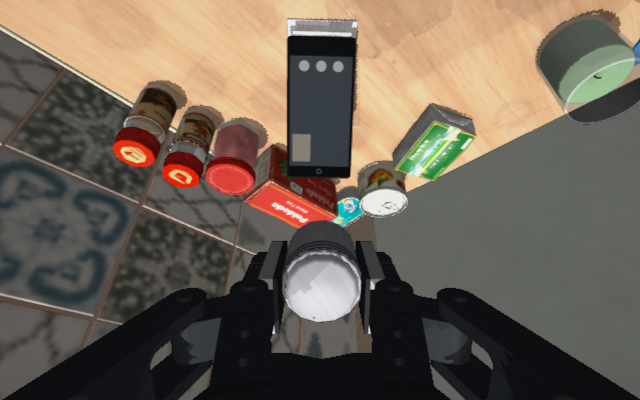

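The weight sits straight between the pads, px (320,270). The lens at px (319,172) gives (647,280,118), which matches my estimate. Final approach.

Emit:
{"fn": "carry_out", "kwargs": {
  "slide": [
    [0.002,0,0.03],
    [0.002,0,0.06],
    [0.002,0,0.079],
    [0.002,0,0.079],
    [0.002,0,0.079],
    [0.002,0,0.079],
    [0.002,0,0.079],
    [0.002,0,0.079]
  ],
  "roll": [0,0,0,0,0,0,0,0],
  "claw": [0,0,0,0,0,0,0,0]
}}

```text
clock: 33.35
position: [500.9, 134.2, 376.5]
ee_rot: [-0.372, 0.872, 0.121, 0.295]
contact_force: [-0.5, 1.1, -0.2]
gripper_width: 30.3
grasp_force: 60.9
```

```bash
python3 s.py
python3 - <<'E'
from h import *
np.set_printoptions(precision=3,suppress=True)
st=read_state();M=R.from_quat(st["ee_rot"]).as_matrix();print(st["joint_vel"],st["grasp_force"])
p=get_image("wrist");rr,cc=np.mgrid[0:400,0:640];K=np.array(p["mtx"]);z=p["z_map"];T=np.array(p["T_tool_cam"])
P=np.stack([(cc-K[0,2])/K[0,0]*z,-(rr-K[1,2])/K[1,1]*z,-z],-1)@T[:3,:3].T+T[:3,3]
m=(z>0)&(abs(P[...,0])<25)&(abs(P[...,1])<13)&(P[...,2]>125)&(P[...,2]<195);q=P[m]
h=np.histogram(q[:,2],bins=range(125,200,5));print(h[0])
side=q[(q[:,2]>155)&(abs(q[:,1])<4)];print("side slope dx/dz",np.polyfit(side[:,2],side[:,0],1),side[:,2].max())
top=q[q[:,2]<148];A=np.c_[top[:,:2],np.ones(len(top))];print("top plane",np.linalg.lstsq(A,top[:,2],rcond=None)[0],len(top))
E
```

```text
33.35 [500.867 134.225 376.485] [ 0.512  0.145 -0.332 -0.364 -0.492 -1.008] 30.337146527529466
[[-0.55  -0.72   0.424]
 [-0.577  0.694  0.431]
 [-0.604 -0.008 -0.797]]
tilt 0.6491109113332475 az 45.48165291076168 err to -n 0.049263745878219786
to target, tool axes [-0.601 -0.905 -0.049]
[ 0.     0.004 -0.002 -0.001  0.001  0.001] 60.901906583458185
[   0    0    0 3297 1199  347  222  254  232  218  191   37    0    0]
side slope dx/dz [-0.001 16.967] 181.28948299540605
top plane [  0.062  -0.014 143.965] 4239
```

```bash
python3 -c "
from bench import *
print(job_done())"
```

```text
the job is handed in; nothing more can be done
None
```

I drew the indicator up about 16 mm, held it for over a second and let it spring home; the weight is now held still 150 mm out from the lens, bore towards it, about 1 mm off the line of sight and 0.05 rad off square, handed in at 33 s of 51 s, with no verdict shown.

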